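Re-index a clamped clock case

ROBOT

A 6-joint arm with a two-finger parallel gripper is mounted at the origin on the work surface. World frame = base frame: x ahead of the robot, y to its left, z up, the work surface at z = 0. Lengths are in mm, angles in rad, forces in N, time in s.
With the tool pointing down it reaches from about 275 to 750 mm from the base axis. Payload 10.2 kg.
Tool frame: the origin (TCP) lies midway between the tips of the shut fingers; the grasp point (between the pads) lies 19 mm behind it; z points along the fingers, y is the line along which they close (so a half turn about z gives the same grasp; the last joint's range is limited). The gripper opens to 85 mm and grips with 20 to 120 N. Pads are 22 mm wide; open, the fingers measure 114 mm over their backs; the gripper's body (76 mm by 85 mm) begins 54 mm behind the grasp point. The pads swing forward as they close: fully open they stand 13 mm farther back than shut.
Start: joints at [0.954, 0.313, 1.498, -0, 1.331, -0.223], TCP at [201.456, 484.816, 231.294] pointing down, gripper open.
Joint ranges: [-2.94, 2.94], [-0.97, 2.17], [0.19, 2.56], [-1.23, 4.37], [0.02, 3.11], [-2.88, 2.88]. Speed limits (rad/s): [2.39, 2.39, 3.01, 3.14, 3.14, 3.14].

INTERFACE

Orientations are given as a unit quaternion [w, x, y, z].
In Python, from rig import sense, capture, finish_job, find_in, place_of gives the robot as it stands. The module is installed in compiled form; this text tells all that it offers.
- The arm moves only by the shell command python3 -m jog 'ROWS' [FORCE]. ROWS is JSON, a list of rows, each an object of numbers: "tx", "ty", "tz": the shift along the tool's x, y, z in mm; "ax", "ay", "az": the turn, a rotation vector about the tool's x, y, z in rad; "jaw": the closure, from -1 (fully open) to 1 (shut), so that 0 is half open. In form: [{"tx": .., "ty": .., "tz": .., "ax": .., "ay": .., "az": .., "jaw": ..}, ...]. A call has 1 to 5 rows; each row shifts and turns the commanded pose from where the row before left it, along the tool's axes as they then stand; what a row does not reach is not made up. A row lasts 1/8 s, in which the tool goes at most 62.5 mm and 10.7 degrees, less where a joint would pass 70% of its speed; a pose out of reach is approached as far as the arm can. A call with a gripper value outside its range is refused whole. The fingers move at their own pace and stop on an object; FORCE is the grip in N (left out, the last holds). Time passes only in rows, so rows that do not move let the fingers close. It gives the time, the measured TCP pose, the force, the opening and the grip force at its end, in the units of the state.
- sense(): the state, without advancing time (a new reading comes with each control period).
- capture(name): name is "scene" or "side" or "wrist"; returns a dict with "color" (384x512x3 uint8, red, green, blue), "depth" (384x512 float32, mm along the optical axis (not along the pixel's ray), 0 where there is no reading), "fx", "fy", "cx", "cy" (pixels), "camera_from_world" (4x4, takes a point from world to camera coordinates); the wrist camera has in their place "mount" (4x4, takes a point from camera to tool coordinates, whose origin is the TCP and whose axes are the flange's). Camera axes: x right, y up, looking along -z (the intrinsics and any distortion apply to the point x, -y, -z); pixel columns grow to the right and rows downward; lengths in mm; the calibration is good to about 2 mm. A picture is of the moment at which its call begins: read the wrist's pose just before it.
- finish_job(): hands the job in; it is judged then, once.
Trained networks look in the newest picture that a camera, given by its name, has taken for a name from the list of things; names that differ only in an ending like _2 or _b are one class to them, and where a whole thing is asked for, a point or a joint stands for the part that bears it (a point fixed in the world has none). Each returns a list of dicts, best first, with "conf" (0 to 1); they miss things now and then, are a little off and sometimes report something else, mostly with a low value. They report only what shows in the picture. A call takes as long as a camera call. They do not tell look-alikes from the thing itself.
- find_in(query, camera): "centre" ([column, row] in pixels, amid what is visible of it).
- place_of(query, camera): "centre" ([column, row] in pixels: a listed point, or the origin of a listed thing).
The state is a dict: "time_s": time; "joints": joint angles; "dq": joint speeds; "tau": joint torques, N m; "eef_pos": TCP position; "ee_rot": TCP orientation; "force": force on the tool from outside, world axes, zero at the start; "wrist_torque": the same for the moment, N m; "grip_width": opening from 0.0 (shut) to 1.0 (fully open); "grip_force": force on a finger pad.
Only numpy, scipy, OpenCV 4.12 (cv2) and the standard library are available. Lean on these libraries where they do the work, as an engineer would, in place of code of your own. Each camera call takes 0.05 s, during which the arm holds its last target. There are 200 camera calls.

TASK

The round brass clock case is held in the clamp stand with its crown pointing the wrong way. Ease the clamp's lever just enough for the case to turn between rest and pad, without lifting the pad off it or letting it tip, push the crown round until it stands right over the red mark, and then turn the lever clockwise fully home against its stop again. Do not force the case round or lean hard on the lever, leave the other things on the bench where they are, and let go at the end.

Things in the scene. Friction and masses are not known exactly. Their poses are not given: they have to be found in the camera images.
- stand: clamp stand fixed to the bench: grey plate 190 x 300 x 12 mm, origin under its centre. In its frame the screw post is at (-20, -85) mm, the case's rest at (-20, 75) mm. An aluminium clamp arm 20 mm wide, its top 105 mm above the bench, runs from the post to above the rest and ends in the rubber pad.
- screw_axis (a point): the clamp screw's vertical axis, on top of the stand's post, 121 mm above the bench. Clockwise from above tightens, anticlockwise loosens; the screw stays where it is left. Clockwise it ends at a solid stop (tight). At the start it is 0 to 0.9 rad short of the stop; the stop's direction differs each time, since the lever can be set anyhow on its screw.
- lever_grip (a point): centre of the orange upright grip at the lever's end: 20 mm diameter, 28 mm tall (122 to 150 mm above the bench when tight), 95 mm from the screw axis. Pushing it round takes about 2 to 6 N; at the stop do not push with over 40 N. It can be straddled from above with half-open fingers.
- lever: the black lever: bar 12 mm wide, 10 mm thick, underside 122 mm above the bench when tight, nothing close beneath it but the post. Origin on the screw axis, +x towards the grip. At the stop it points about 130 degrees (give or take 25) clockwise from the stand's +x.
- pad: black rubber pad at the end of the clamp arm, 22 mm across, sprung, pressing on the case's glass; origin at the centre of its lower face. Its force fades evenly from about 78 N at the stop to nothing about 2.2 rad looser (1.5 mm lift per rad); past that it leaves the case. About 1.8 rad from the stop the case turns easily, with 1 to 8 N at the crown.
- case: clock case: brass drum, 90 mm diameter, 22 mm thick, 0.4 kg, dial up; origin at its centre (63 mm above the bench), +x towards the crown, +z up. Its crown is a lying cylinder, 21 mm diameter, 62 to 92 mm from the centre, on a 14 mm neck. Held between rest and pad, each about 16 mm wide, it turns about the rest. Heavier on the crown's side, it tips if the pad leaves it.
- crown (a point): middle of the crown, 77 mm from the case's centre along its +x, 63 mm above the bench; 51 mm of free height below its axis down to the plate
- rest (a point): centre of the top face of the rubber-topped rest under the case, 52 mm above the bench
- red_mark: red disc, 24 mm diameter and 3 mm thick, fixed on the plate 77 mm from the rest's axis; origin at the centre of its underside. The crown must end above it. It lies 0.9 rad to one side or the other of the stand's +x direction as seen from the rest.
- white_mark: white disc of the same size, on the other side: not the target
- loupe_black: black watchmaker's loupe standing, 60 mm diameter, 68 mm tall; leave alone
- loupe_steel: aluminium loupe standing, 60 mm diameter, 52 mm tall; leave alone
- driver_stand: dark round stand 100 mm wide with six upright screwdrivers, 140 mm tall; leave alone
- parts_dish: clear round dish, 120 mm wide, 20 mm tall; leave alone
- screwdriver: screwdriver lying on the bench; leave alone
- crystal_press_die: blue press die with a stub handle, 64 mm wide, 38 mm tall; leave alone
- marker_pen: orange pen lying, 140 mm long; leave alone
Mind the look-alikes: they are no part of the job. Leave any green look-alike of the case alone.

How it is judged (in metres and radians):
On the way, in this order (a step that is already met when the one before it is completed fails the run):
1. the clamp is eased: the pad presses the case with less than 40 N (contact force between pad and case below 40 N and horizontal distance between crown and red_mark above 0.02 m), for 0.2 s.
2. the crown stands over the red mark while the clamp is still eased (contact force between pad and case below 40 N and horizontal distance between crown and red_mark below 0.007 m), for 0.2 s.
At the end, for the whole second after the job is handed in: The pad presses the case with more than 62 N (lever at or close to its stop), the crown's middle is within 7 mm of the red mark's centre seen from above, the case is within 5 mm of the rest's centre, level within 0.05 rad and at rest (contact force between pad and case above 62 N and horizontal distance between crown and red_mark below 0.007 m and horizontal distance between case and rest below 0.005 m and angle between case's own z axis and vertical below 0.05 rad and linear speed of case below 0.01 m/s); the robot touches nothing.
It fails at once if the case tips on its rest by more than 0.09 rad or slides more than 9 mm off its centre (angle between case's own z axis and vertical above 0.09 rad or horizontal distance between case and rest above 0.009 m).
It fails at once if the pad is lifted clear of the case: more than 23 mm above the rest's top (z of pad in the frame of rest above 0.023 m).
It fails at once if the case is forced with more than 35 N (contact force between the arm and case above 35 N).
It fails at once if the lever is leaned on with more than 45 N (contact force between the arm and lever above 45 N).
It fails at once if another thing on the bench is moved by more than 30 mm (distance of any of loupe_black, loupe_steel, driver_stand, parts_dish, screwdriver, crystal_press_die, marker_pen from where it was at the start of the episode above 0.03 m).
It also fails if it takes over 72 s, if anything falls off the work surface, if the arm or the gripper's body presses on something with over 40 N, if the wrist force passes 120 N, or if a joint passes its speed limit or range.

## Working session

There is one attempt and no reset: what is moved stays moved. The work goes in short steps, Python scripts to look and compute and a shell command to move; the robot and the scene stay as the last step left them, time stands still between calls to the robot, and variables do not carry over. Pictures are saved under pics/ and viewed, at most 13 in all, crops included, and the job is handed in when it is done.

```bash
mkdir -p pics
cat > h.py <<'E'
import numpy as np,cv2
from rig import *
from scipy.spatial.transform import Rotation as R
def cam(name):
    s=sense();c=capture(name)
    if 'camera_from_world' in c: c['W']=np.linalg.inv(np.array(c['camera_from_world']))
    else:
        q=s['ee_rot'];T=np.eye(4);T[:3,:3]=R.from_quat([q[1],q[2],q[3],q[0]]).as_matrix();T[:3,3]=s['eef_pos'];c['W']=T@np.array(c['mount'])
    return c
def ray(c,u,v):
    d=np.array([(u-c['cx'])/c['fx'],-(v-c['cy'])/c['fy'],-1.]);return c['W'][:3,3],c['W'][:3,:3]@d
def at_z(c,u,v,z):
    o,d=ray(c,u,v);return o+d*(z-o[2])/d[2]
def at_d(c,u,v):
    o,d=ray(c,u,v);D=c['depth'][int(round(v)),int(round(u))];return o+d*D
def proj(c,p):
    q=np.linalg.inv(c['W'])@np.append(p,1);return [c['cx']+c['fx']*q[0]/-q[2],c['cy']-c['fy']*q[1]/-q[2]]
def save(c,n): cv2.imwrite('pics/'+n,c['color'][:,:,::-1])
E
cat > a.py <<'E'
from h import *
np.set_printoptions(precision=0,suppress=True)
s=sense();print(s['time_s'],s['ee_rot'],s['grip_width'])
Z=dict(screw_axis=121,lever_grip=136,lever=127,pad=74,case=63,crown=63,rest=52,red_mark=2+12,white_mark=14,stand=0,loupe_black=0,loupe_steel=0,driver_stand=0,parts_dish=0,crystal_press_die=0)
ims=[]
for n in('scene','side'):
    c=cam(n);ims.append(c['color'])
    print(n,{k:c[k] for k in c if k not in('color','depth','W')}.keys(),c['W'][:3,3])
    for k,z in Z.items():
        for d in place_of(k,n)[:3]:
            if d['conf']>.2: print(k,round(d['conf'],2),np.array(d['centre']),at_z(c,*d['centre'],z),at_d(c,*d['centre']))
cv2.imwrite('pics/s1.png',ims[0][:,:,::-1]);cv2.imwrite('pics/s2.png',ims[1][:,:,::-1])
E
python3 a.py
```

```text
0.0 [-0.  0.  1. -0.] 0.9988886575450197
scene dict_keys(['fx', 'fy', 'cx', 'cy', 'camera_from_world']) [1238. -212.  729.]
screw_axis 0.76 [191. 196.] [ 493. -162.  121.] [ 512. -163.  136.]
screw_axis 0.26 [153. 189.] [ 436. -250.  121.] [ 469. -248.  146.]
lever 0.68 [193. 198.] [ 507. -158.  127.] [ 514. -159.  132.]
pad 0.57 [256. 208.] [533.  -6.  74.] [534.  -6.  75.]
case 0.96 [260. 210.] [533.   4.  63.] [545.   0.  75.]
case 0.88 [135. 166.] [ 229. -296.   63.] [ 171. -301.   25.]
case 0.64 [322. 213.] [591. 155.  63.] [554. 176.  25.]
crown 0.71 [308. 197.] [522. 146.  63.] [473. 171.  17.]
crown 0.63 [137. 180.] [ 300. -294.   63.] [ 243. -299.   23.]
crown 0.55 [264. 236.] [623. -12.  63.] [580.   2.  16.]
rest 0.98 [255. 210.] [519.  -3.  52.] [540.  -9.  72.]
red_mark 0.52 [283. 235.] [592.  49.  14.] [590.  49.  13.]
red_mark 0.28 [255. 211.] [481.   7.  14.] [546. -12.  75.]
white_mark 0.49 [189. 196.] [ 362. -158.   14.] [ 511. -167.  136.]
white_mark 0.46 [238. 237.] [561. -64.  14.] [563. -65.  16.]
stand 0.59 [ 99. 315.] [ 685. -409.    0.] [ 719. -397.   45.]
st
[... 1221 characters left out ...]
15.  68.]
crown 0.66 [239. 195.] [445.  96.  63.] [457. 170.  15.]
rest 0.78 [268. 212.] [524.  -9.  52.] [508. -72.  97.]
white_mark 0.46 [282. 230.] [559. -71.  14.] [558. -73.  16.]
stand 0.79 [274. 235.] [530. -76.   0.] [ 503. -173.   80.]
loupe_black 0.5 [290. 177.] [699. 292.   0.] [696. 282.   6.]
loupe_steel 0.7 [232. 172.] [466. 389.   0.] [461. 355.  19.]
driver_stand 0.79 [363. 302.] [ 694. -408.    0.] [ 673. -438.   38.]
parts_dish 0.56 [363. 259.] [ 770. -250.    0.] [ 691. -373.  124.]
parts_dish 0.5 [266. 237.] [502. -82.   0.] [ 458. -253.  142.]
parts_dish 0.3 [346. 219.] [805. -43.   0.] [803. -46.   2.]
crystal_press_die 0.43 [320. 190.] [784. 160.   0.] [778. 145.  10.]
```

Run:
```python
import cv2,numpy as np
a=cv2.imread('pics/s1.png')[140:300,120:350];b=cv2.imread('pics/s2.png')[160:330,130:380]
cv2.imwrite('pics/c.png',np.vstack([cv2.resize(a,(460,300),interpolation=2),cv2.resize(b,(460,300),interpolation=2)]))
cv2.imwrite('pics/full.png',cv2.imread('pics/s1.png'))
```

```text
(no output)
```

View pics/full.png

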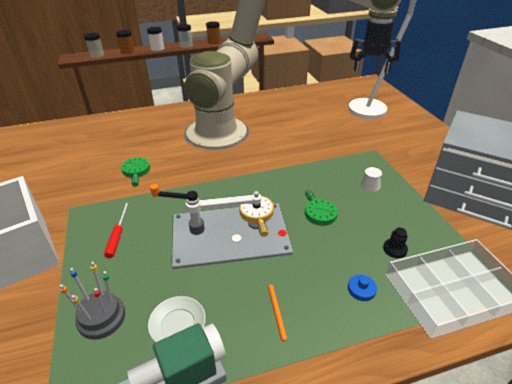

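View pics/c.png

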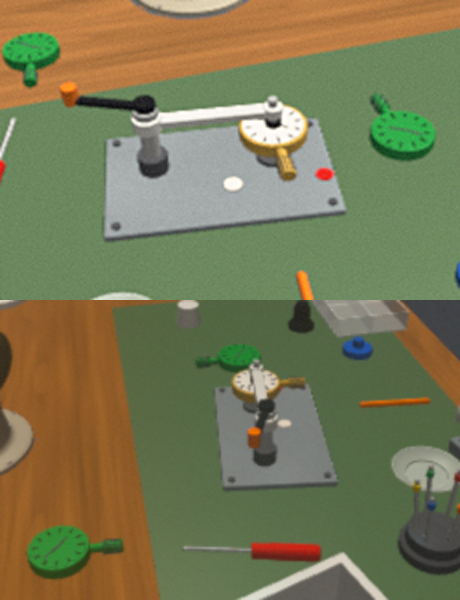

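Candidates for the case are the brass one at scene (257,209) and green look-alikes at (135,166) and (322,210); I take the brass one. For the grip, they are the orange cylinder at (154,190) and the orange pen at (277,312); I take the cylinder. For the mark, red is at (283,233) and white at (237,238); I take red. The close crop confirms all three choices.

```bash
python3 -m jog '[{"tx":-24,"ty":-46,"tz":-20,"jaw":0},{"tx":-24,"ty":-48,"tz":-20,"jaw":0},{"tx":-24,"ty":-48,"tz":-20,"jaw":0},{"tx":-24,"ty":-48,"tz":-20,"jaw":0},{"tx":-24,"ty":-48,"tz":-20,"jaw":0}]'
python3 -m jog '[{"tx":-24,"ty":-48,"tz":-10,"jaw":0},{"tx":-24,"ty":-48,"tz":-10,"jaw":0},{"tx":-24,"ty":-48,"tz":-10,"jaw":0},{"tx":-24,"ty":-48,"tz":-10,"jaw":0},{"tx":-24,"ty":-48,"tz":-10,"jaw":0}]'
python3 -m jog '[{"tx":-24,"ty":-48,"jaw":0},{"tx":-24,"ty":-48,"jaw":0},{"jaw":0},{"jaw":0}]'
cat > b.py <<'E'
from h import *
import sys
np.set_printoptions(precision=1,suppress=True)
Z=dict(screw_axis=121,lever_grip=136,pad=74,case=63,crown=63,red_mark=14,white_mark=14)
c=cam('wrist');save(c,sys.argv[1]);print(sense()['eef_pos'])
for k,z in Z.items():
    for d in place_of(k,'wrist')[:3]:
        if d['conf']>.2: print(k,round(d['conf'],2),np.array(d['centre']),at_z(c,*d['centre'],z),at_d(c,*d['centre']))
E
python3 b.py w1.png
```

```text
[201.5 484.8 231.3]schema error: expected keys tx, ty, tz, ax, ay, az, jaw
schema error: expected keys tx, ty, tz, ax, ay, az, jaw
schema error: expected keys tx, ty, tz, ax, ay, az, jaw
```

View pics/w1.png

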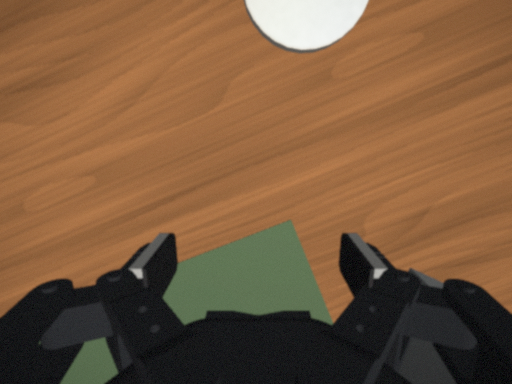

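```bash
python3 -m jog '[{"tx":-24,"ty":-46,"tz":-25,"ax":0,"ay":0,"az":0,"jaw":0},{"tx":-24,"ty":-48,"tz":-25,"ax":0,"ay":0,"az":0,"jaw":0},{"tx":-24,"ty":-48,"tz":-25,"ax":0,"ay":0,"az":0,"jaw":0},{"tx":-24,"ty":-48,"tz":-25,"ax":0,"ay":0,"az":0,"jaw":0},{"tx":-24,"ty":-48,"tz":-25,"ax":0,"ay":0,"az":0,"jaw":0}]'
python3 -m jog '[{"tx":-24,"ty":-48,"tz":-10,"ax":0,"ay":0,"az":0,"jaw":0},{"tx":-24,"ty":-48,"tz":-10,"ax":0,"ay":0,"az":0,"jaw":0},{"tx":-24,"ty":-48,"tz":-10,"ax":0,"ay":0,"az":0,"jaw":0},{"tx":-24,"ty":-48,"tz":-10,"ax":0,"ay":0,"az":0,"jaw":0},{"tx":-24,"ty":-48,"tz":-10,"ax":0,"ay":0,"az":0,"jaw":0}]'
python3 -m jog '[{"tx":-30,"ty":-48,"tz":0,"ax":0,"ay":0,"az":0,"jaw":0},{"tx":-30,"ty":-48,"tz":0,"ax":0,"ay":0,"az":0,"jaw":0},{"tx":-30,"ty":0,"tz":0,"ax":0,"ay":0,"az":0,"jaw":0},{"tx":0,"ty":0,"tz":0,"ax":0,"ay":0,"az":0,"jaw":0},{"tx":0,"ty":0,"tz":0,"ax":0,"ay":0,"az":0,"jaw":0}]'
python3 b.py w2.png; python3 -c "
from h import *
print(sense()['joints']);c=capture('wrist');print(c['mount'],c['fx'])"
```

```text
time_s: 2.62
eef_pos: [220.5, 217.5, 357.2]
ee_rot: [0.0, 0.195, 0.981, 0.0]
force: [1.3, -0.4, 1.2]
grip_width: 0.5
grip_force: 0.0
time_s: 3.25
eef_pos: [239.8, -33.0, 403.7]
ee_rot: [0.001, 0.195, 0.981, -0.0]
force: [1.9, 0.3, -0.3]
grip_width: 0.5
grip_force: 0.0
time_s: 3.88
eef_pos: [286.3, -154.4, 403.3]
ee_rot: [0.0, 0.195, 0.981, -0.0]
force: [-0.1, 0.9, -0.3]
grip_width: 0.5
grip_force: 0.0
[ 286.2 -154.3  403.4]
screw_axis 0.57 [302.6 277.6] [ 510.1 -159.9  121. ] [ 302.2 -137.4  433.9]
lever_grip 0.68 [249.3 278.4] [ 466.5 -244.1  136. ] [ 456.8 -239.4  152.6]
pad 0.53 [380.4 243.8] [529.5  -1.1  74. ] [516.2  -6.8  94.9]
case 0.74 [159.6 123.1] [ 168.8 -288.8   63. ] [ 164.  -302.1   22.7]
case 0.65 [455.7 202.3] [508.4 155.2  63. ] [530.6 177.6  24.8]
case 0.58 [376.1 239.2] [523.9  -3.2  63. ] [515.8  -6.6  76.3]
crown 0.78 [445.5 167.7] [436.  151.7  63. ] [453.4 175.   22.9]
crown 0.69 [173.9 162.9] [ 240.2 -297.7   63. ] [ 241.4 -311.7   22.6]
[-8.60458145e-01 -2.16762433e-01  1.61803230e+00  1.76019406e-05
  1.73992572e+00 -2.03769291e+00]
[[ 1.11153847e-04  9.65248925e-01  2.61332165e-01  6.47178428e+01]
 [ 9.99999662e-01  1.05585830e-04 -8.15324125e-04  4.28631778e-01]
 [-8.14583709e-04  2.61332167e-01 -9.65248587e-01 -1.44397248e+02]
 [ 0.00000000e+00  0.00000000e+00  0.00000000e+00  1.00000000e+00]] 271.331645622381
```

View pics/w2.png

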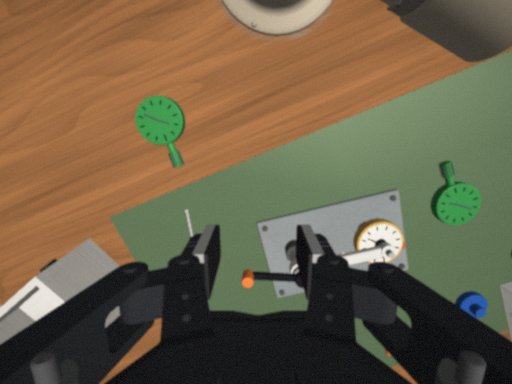

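```bash
python3 -m jog '[{"tx":-43,"ty":16,"tz":0,"ax":0,"ay":0,"az":0,"jaw":0},{"tx":-43,"ty":16,"tz":0,"ax":0,"ay":0,"az":0,"jaw":0},{"tx":-43,"ty":16,"tz":0,"ax":0,"ay":0,"az":0,"jaw":0},{"tx":-43,"ty":17,"tz":0,"ax":0,"ay":0,"az":0,"jaw":0},{"tx":0,"ty":0,"tz":0,"ax":0,"ay":0,"az":0.18,"jaw":0}]'
python3 -m jog '[{"tx":0,"ty":0,"tz":0,"ax":0,"ay":0,"az":0.18,"jaw":0},{"tx":0,"ty":0,"tz":0,"ax":0,"ay":0,"az":0.18,"jaw":0},{"tx":0,"ty":0,"tz":0,"ax":0,"ay":0,"az":0.18,"jaw":0},{"tx":0,"ty":0,"tz":0,"ax":0,"ay":0,"az":0.18,"jaw":0},{"tx":0,"ty":0,"tz":0,"ax":0,"ay":0,"az":0.18,"jaw":0}]'
python3 -m jog '[{"tx":0,"ty":0,"tz":0,"ax":0,"ay":0,"az":0.18,"jaw":0},{"tx":0,"ty":0,"tz":0,"ax":0,"ay":0,"az":0.18,"jaw":0},{"tx":0,"ty":0,"tz":0,"ax":0,"ay":0,"az":0.18,"jaw":0},{"tx":0,"ty":0,"tz":0,"ax":0,"ay":0,"az":0,"jaw":0},{"tx":0,"ty":0,"tz":0,"ax":0,"ay":0,"az":0,"jaw":0}]'
python3 b.py w3.png
```

```text
time_s: 4.95
eef_pos: [472.3, -160.8, 401.2]
ee_rot: [-0.002, 0.284, 0.959, 0.001]
force: [-0.1, 0.1, -0.5]
grip_width: 0.497
grip_force: 0.0
time_s: 5.58
eef_pos: [470.4, -160.9, 403.0]
ee_rot: [-0.0, 0.674, 0.739, -0.0]
force: [-0.4, 0.5, -0.5]
grip_width: 0.501
grip_force: 0.0
time_s: 6.2
eef_pos: [470.3, -160.9, 403.1]
ee_rot: [-0.0, 0.844, 0.536, -0.0]
force: [0.1, 0.3, 0.2]
grip_width: 0.499
grip_force: 0.0
[ 470.3 -160.8  403.1]
screw_axis 0.65 [277.6 153.1] [ 506.  -161.4  121. ] [ 505.7 -158.9  138.8]
lever_grip 0.71 [275.9 217.2] [ 461.2 -252.2  136. ] [ 462.7 -246.5  151.4]
pad 0.63 [247.   52.7] [527.6  -2.2  74. ] [525.5  -9.5 108.5]
case 0.74 [247.1  51.2] [529.3   2.   63. ] [526.6  -7.7 108.2]
case 0.6 [158.2 271.1] [ 193.6 -283.2   63. ] [ 439.  -137.3  451.6]
case 0.32 [268.   98.1] [530. -78.  63.] [533.1 -75.6  12.9]
crown 0.69 [296.2  34.3] [611.1  -9.3  63. ] [608.5 -11.5  74.4]
red_mark 0.66 [263.4  15.8] [582.1  50.6  14. ] [581.6  49.7  17.2]
```

View pics/w3.png

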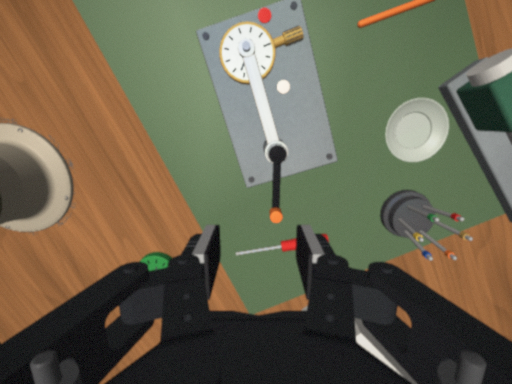

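The picture shows the lever hub at (277,152), orange grip at (276,216), pad at (247,47), brass crown at (290,36), red mark at (264,15) and white mark at (284,87). The distances check: the lever measures 97 mm against 95, and screw to rest 158 mm against 160. I'll descend to straddle the grip.

```bash
python3 -m jog '[{"tx":-40,"ty":14,"tz":30,"ax":0,"ay":0,"az":0,"jaw":0.2},{"tx":-41,"ty":14,"tz":30,"ax":0,"ay":0,"az":0.03,"jaw":0.2},{"tx":0,"ty":0,"tz":55,"ax":0,"ay":0,"az":0,"jaw":0.2},{"tx":0,"ty":0,"tz":55,"ax":0,"ay":0,"az":0,"jaw":0.2},{"tx":0,"ty":0,"tz":0,"ax":0,"ay":0,"az":0,"jaw":0.2}]'
python3 - <<'E'
from h import *
np.set_printoptions(precision=1,suppress=True)
c=cam('wrist');save(c,'w4.png');print(sense()['eef_pos'],sense()['ee_rot'])
for k,z in dict(lever_grip=136,screw_axis=121).items():
    for d in place_of(k,'wrist')[:1]: print(k,d['conf'],d['centre'],at_z(c,*d['centre'],z))
m=(cv2.inRange(cv2.cvtColor(c['color'],cv2.COLOR_RGB2HSV),(5,180,120),(18,255,255)));n,l,st,ce=cv2.connectedComponentsWithStats(m)
for i in range(1,n):
    if st[i,4]>30: print(st[i],ce[i],at_z(c,*ce[i],145),at_d(c,*ce[i]))
E
```

```text
time_s: 7.22
eef_pos: [459.7, -245.1, 230.5]
ee_rot: [-0.003, 0.853, 0.522, -0.001]
force: [-0.1, 0.7, 0.5]
grip_width: 0.399
grip_force: 0.0
[ 460.9 -246.   233.6] [-0.   0.9  0.5 -0. ]
lever_grip 0.79 [263.7, 196.1] [ 464.3 -249.3  136. ]
screw_axis 0.57 [255.1, 83.8] [ 501.9 -158.5  121. ]
[251 184  21  25 312] [261.9 196.7] [ 463.7 -246.8  145. ] [ 464.6 -244.8  152.5]
```

```bash
python3 -m jog '[{"tx":0,"ty":2.7,"tz":40,"ax":0,"ay":0,"az":0,"jaw":0.2},{"tx":0,"ty":0,"tz":30,"ax":0,"ay":0,"az":0,"jaw":0.2},{"tx":0,"ty":0,"tz":20,"ax":0,"ay":0,"az":0,"jaw":0.2},{"tx":0,"ty":0,"tz":15,"ax":0,"ay":0,"az":0,"jaw":0.3},{"tx":0,"ty":0,"tz":0,"ax":0,"ay":0,"az":0,"jaw":0.4}]'
```

```text
time_s: 8.0
eef_pos: [463.6, -247.5, 128.7]
ee_rot: [0.0, 0.853, 0.522, 0.0]
force: [-0.1, -0.1, 0.7]
grip_width: 0.296
grip_force: 0.0
```

```bash
python3 -m jog '[{"tx":0,"ty":0,"tz":0,"ax":0,"ay":0,"az":0,"jaw":0.4},{"tx":0,"ty":0,"tz":0,"ax":0,"ay":0,"az":0,"jaw":0.4}]'
cat > l.py <<'E'
from h import *
np.set_printoptions(precision=1,suppress=True)
S=np.array([504.5,-160.5]);s=sense();p=np.array(s['eef_pos']);q=s['ee_rot'];y=R.from_quat([q[1],q[2],q[3],q[0]]).as_matrix()
f=np.array(s['force']);d=p[:2]-S
print('r',np.hypot(*d),'ang',np.degrees(np.arctan2(d[1],d[0])),'tool x/y ang',np.degrees(np.arctan2(y[1,0],y[0,0])),'force tool',y.T@f,'t',s['time_s'],p)
E
python3 l.py
```

```text
time_s: 8.25
eef_pos: [463.7, -247.6, 129.1]
ee_rot: [0.001, 0.853, 0.522, 0.0]
force: [0.3, -0.4, -0.1]
grip_width: 0.3
grip_force: 0.0
r 96.18620047717036 ang -115.10788311432243 tool x/y ang 62.90124006969383 force tool [-0.2  0.4  0.1] t 8.25 [ 463.7 -247.6  129.1]
```

```bash
python3 -m jog '[{"tx":0,"ty":-3,"tz":0,"ax":0,"ay":0,"az":0.03,"jaw":0.4},{"tx":0.1,"ty":-3,"tz":0,"ax":0,"ay":0,"az":0.03,"jaw":0.4},{"tx":0.1,"ty":-1,"tz":0,"ax":0,"ay":0,"az":0.01,"jaw":0.4},{"tx":0,"ty":0,"tz":0,"ax":0,"ay":0,"az":0,"jaw":0.4}]';python3 l.py
python3 -m jog '[{"tx":0,"ty":-1,"tz":0,"ax":0,"ay":0,"az":0.01,"jaw":0.4},{"tx":0,"ty":-1,"tz":0,"ax":0,"ay":0,"az":0.01,"jaw":0.4}]';python3 l.py
```

```text
time_s: 8.75
eef_pos: [457.5, -244.1, 128.4]
ee_rot: [0.001, 0.871, 0.492, 0.0]
force: [2.7, -2.8, -1.0]
grip_width: 0.301
grip_force: 1.9
r 95.88517444373231 ang -119.3536969187876 tool x/y ang 58.879312705396714 force tool [-1.   3.8  1. ] t 8.75 [ 457.5 -244.1  128.4]
time_s: 9.0
eef_pos: [455.6, -243.0, 128.3]
ee_rot: [0.0, 0.876, 0.483, 0.0]
force: [2.3, -2.8, 1.3]
grip_width: 0.302
grip_force: 2.1
r 95.91780106930617 ang -120.63068076282795 tool x/y ang 57.705541868167245 force tool [-1.2  3.5 -1.3] t 9.0 [ 455.6 -243.   128.3]
```

```bash
cat > chk.py <<'E'
import sys
from rig import sense
import numpy as np
f=np.hypot(*sense()['force'][:2]);print('F',round(f,1));sys.exit(int(f>float(sys.argv[1])))
E
python3 -m jog '[{"tx":0,"ty":-2,"tz":0,"ax":0,"ay":0,"az":0.02,"jaw":0.4},{"tx":0.1,"ty":-1,"tz":0,"ax":0,"ay":0,"az":0.01,"jaw":0.4}]' >/dev/null && python3 chk.py 8 &&
python3 -m jog '[{"tx":0,"ty":-2,"tz":0,"ax":0,"ay":0,"az":0.02,"jaw":0.4},{"tx":0.1,"ty":-1,"tz":0,"ax":0,"ay":0,"az":0.01,"jaw":0.4}]' >/dev/null&& python3 chk.py 8 &&
python3 -m jog '[{"tx":0,"ty":-2,"tz":0,"ax":0,"ay":0,"az":0.02,"jaw":0.4},{"tx":0.1,"ty":-1,"tz":0,"ax":0,"ay":0,"az":0.01,"jaw":0.4}]' >/dev/null&& python3 chk.py 8 &&
python3 -m jog '[{"tx":0,"ty":-2,"tz":0,"ax":0,"ay":0,"az":0.02,"jaw":0.4},{"tx":0.1,"ty":-1,"tz":0,"ax":0,"ay":0,"az":0.01,"jaw":0.4}]' >/dev/null&& python3 chk.py 8 &&
python3 -m jog '[{"tx":0,"ty":-2,"tz":0,"ax":0,"ay":0,"az":0.02,"jaw":0.4},{"tx":0.1,"ty":-1,"tz":0,"ax":0,"ay":0,"az":0.01,"jaw":0.4}]' >/dev/null&& python3 chk.py 8 &&
python3 -m jog '[{"tx":0,"ty":-2,"tz":0,"ax":0,"ay":0,"az":0.02,"jaw":0.4},{"tx":0.1,"ty":-1,"tz":0,"ax":0,"ay":0,"az":0.01,"jaw":0.4}]' >/dev/null&& python3 chk.py 8; python3 l.py
```

```text
F 6.0
F 6.2
F 5.2
F 5.1
F 6.0
F 6.0
r 95.26436520359843 ang -131.5881258915446 tool x/y ang 47.36949567193111 force tool [-3.4  4.9 -0.9] t 10.5 [ 441.3 -231.8  128.2]
```

```bash
python3 -m jog '[{"tx":-0.4,"ty":-2,"tz":0,"ax":0,"ay":0,"az":0.02,"jaw":0.4},{"tx":0,"ty":-1,"tz":0,"ax":0,"ay":0,"az":0.01,"jaw":0.4}]' >/dev/null && python3 chk.py 8.5 &&
python3 -m jog '[{"tx":0,"ty":-2,"tz":0,"ax":0,"ay":0,"az":0.02,"jaw":0.4},{"tx":0,"ty":-1,"tz":0,"ax":0,"ay":0,"az":0.01,"jaw":0.4}]' >/dev/null&& python3 chk.py 8.5 &&
python3 -m jog '[{"tx":0,"ty":-2,"tz":0,"ax":0,"ay":0,"az":0.02,"jaw":0.4},{"tx":0.1,"ty":-1,"tz":0,"ax":0,"ay":0,"az":0.01,"jaw":0.4}]' >/dev/null&& python3 chk.py 8.5 &&
python3 -m jog '[{"tx":0,"ty":-2,"tz":0,"ax":0,"ay":0,"az":0.02,"jaw":0.4},{"tx":0,"ty":-1,"tz":0,"ax":0,"ay":0,"az":0.01,"jaw":0.4}]' >/dev/null&& python3 chk.py 8.5 &&
python3 -m jog '[{"tx":0,"ty":-2,"tz":0,"ax":0,"ay":0,"az":0.02,"jaw":0.4},{"tx":0.1,"ty":-1,"tz":0,"ax":0,"ay":0,"az":0.01,"jaw":0.4}]' >/dev/null&& python3 chk.py 8.5 &&
python3 -m jog '[{"tx":0,"ty":-2,"tz":0,"ax":0,"ay":0,"az":0.02,"jaw":0.4},{"tx":0,"ty":-1,"tz":0,"ax":0,"ay":0,"az":0.01,"jaw":0.4}]' >/dev/null&& python3 chk.py 8.5&&
python3 -m jog '[{"tx":0,"ty":-2,"tz":0,"ax":0,"ay":0,"az":0.02,"jaw":0.4},{"tx":0.1,"ty":-1,"tz":0,"ax":0,"ay":0,"az":0.01,"jaw":0.4}]' >/dev/null&& python3 chk.py 8.5 &&
python3 -m jog '[{"tx":0,"ty":-2,"tz":0,"ax":0,"ay":0,"az":0.02,"jaw":0.4},{"tx":0,"ty":-1,"tz":0,"ax":0,"ay":0,"az":0.01,"jaw":0.4}]' >/dev/null&& python3 chk.py 8.5; python3 l.py
```

```text
F 4.6
F 5.7
F 6.1
F 5.6
F 6.0
F 5.9
F 6.1
F 6.0
r 95.25284216135273 ang -146.1291305963611 tool x/y ang 33.627821785578405 force tool [-3.3  4.9 -0.8] t 12.5 [ 425.4 -213.6  128.1]
```

```bash
python3 -m jog '[{"tx":-0.4,"ty":-2,"tz":0,"ax":0,"ay":0,"az":0.02,"jaw":0.4},{"tx":0,"ty":-1,"tz":0,"ax":0,"ay":0,"az":0.01,"jaw":0.4}]' >/dev/null && python3 chk.py 8.5 &&
python3 -m jog '[{"tx":0,"ty":-2,"tz":0,"ax":0,"ay":0,"az":0.02,"jaw":0.4},{"tx":0,"ty":-1,"tz":0,"ax":0,"ay":0,"az":0.01,"jaw":0.4}]' >/dev/null&& python3 chk.py 8.5 &&
python3 -m jog '[{"tx":0,"ty":-2,"tz":0,"ax":0,"ay":0,"az":0.02,"jaw":0.4},{"tx":0.1,"ty":-1,"tz":0,"ax":0,"ay":0,"az":0.01,"jaw":0.4}]' >/dev/null&& python3 chk.py 8.5 &&
python3 -m jog '[{"tx":0,"ty":-2,"tz":0,"ax":0,"ay":0,"az":0.02,"jaw":0.4},{"tx":0,"ty":-1,"tz":0,"ax":0,"ay":0,"az":0.01,"jaw":0.4}]' >/dev/null&& python3 chk.py 8.5 &&
python3 -m jog '[{"tx":0,"ty":-2,"tz":0,"ax":0,"ay":0,"az":0.02,"jaw":0.4},{"tx":0.1,"ty":-1,"tz":0,"ax":0,"ay":0,"az":0.01,"jaw":0.4}]' >/dev/null&& python3 chk.py 8.5 &&
python3 -m jog '[{"tx":0,"ty":-2,"tz":0,"ax":0,"ay":0,"az":0.02,"jaw":0.4},{"tx":0,"ty":-1,"tz":0,"ax":0,"ay":0,"az":0.01,"jaw":0.4}]' >/dev/null&& python3 chk.py 8.5&&
python3 -m jog '[{"tx":0,"ty":-2,"tz":0,"ax":0,"ay":0,"az":0.02,"jaw":0.4},{"tx":0.1,"ty":-1,"tz":0,"ax":0,"ay":0,"az":0.01,"jaw":0.4}]' >/dev/null&& python3 chk.py 8.5 &&
python3 -m jog '[{"tx":0,"ty":-2,"tz":0,"ax":0,"ay":0,"az":0.02,"jaw":0.4},{"tx":0,"ty":-1,"tz":0,"ax":0,"ay":0,"az":0.01,"jaw":0.4}]' >/dev/null&& python3 chk.py 8.5; python3 l.py
```

```text
F 4.8
F 4.5
F 4.6
F 6.4
F 5.8
F 5.9
F 18.3
r 94.99840922221108 ang -157.2991236703456 tool x/y ang 21.621948128479275 force tool [-2.7 18.1  2.5] t 14.25 [ 416.9 -197.2  128.8]
```

Stop found at lever angle ≈ -155.7°. I'll loosen about 1.75 rad from there.

```bash
python3 -m jog '[{"tx":0,"ty":5,"tz":0,"ax":0,"ay":0,"az":0,"jaw":0.4},{"tx":0,"ty":5,"tz":0,"ax":0,"ay":0,"az":-0.06,"jaw":0.4},{"tx":0.2,"ty":7.6,"tz":0,"ax":0,"ay":0,"az":-0.08,"jaw":0.4},{"tx":0.3,"ty":7.6,"tz":0,"ax":0,"ay":0,"az":-0.08,"jaw":0.4},{"tx":0.3,"ty":7.6,"tz":0,"ax":0,"ay":0,"az":-0.08,"jaw":0.4}]'|tail -1; python3 l.py; python3 chk.py 12 &&
python3 -m jog '[{"tx":0.3,"ty":7.6,"tz":0,"ax":0,"ay":0,"az":-0.08,"jaw":0.4},{"tx":0.3,"ty":7.6,"tz":0,"ax":0,"ay":0,"az":-0.08,"jaw":0.4},{"tx":0.3,"ty":7.6,"tz":0,"ax":0,"ay":0,"az":-0.08,"jaw":0.4},{"tx":0.3,"ty":7.6,"tz":0,"ax":0,"ay":0,"az":-0.08,"jaw":0.4},{"tx":0.3,"ty":7.6,"tz":0,"ax":0,"ay":0,"az":-0.08,"jaw":0.4}]'|tail -1; python3 l.py
```

```text
grip_force: 1.2
r 96.0694388602925 ang -139.8928941234619 tool x/y ang 38.988000738248296 force tool [ 2.  -2.2 -0.3] t 14.875 [ 431.  -222.4  127.5]
F 2.9
grip_force: 1.3
r 96.76809312239723 ang -117.40595535090819 tool x/y ang 61.91040062126974 force tool [ 1.5 -3.  -0.3] t 15.5 [ 460.  -246.4  127.3]
```

```bash
python3 -m jog '[{"tx":0.8,"ty":7.6,"tz":0,"ax":0,"ay":0,"az":-0.08,"jaw":0.4},{"tx":0.4,"ty":7.6,"tz":0,"ax":0,"ay":0,"az":-0.08,"jaw":0.4},{"tx":0.4,"ty":7.6,"tz":0,"ax":0,"ay":0,"az":-0.08,"jaw":0.4},{"tx":0.4,"ty":7.6,"tz":0,"ax":0,"ay":0,"az":-0.08,"jaw":0.4},{"tx":0.4,"ty":7.6,"tz":0,"ax":0,"ay":0,"az":-0.08,"jaw":0.4}]'|tail -1; python3 l.py; python3 chk.py 12 &&
python3 -m jog '[{"tx":0.4,"ty":7.6,"tz":0,"ax":0,"ay":0,"az":-0.08,"jaw":0.4},{"tx":0.4,"ty":7.6,"tz":0,"ax":0,"ay":0,"az":-0.08,"jaw":0.4},{"tx":0.4,"ty":7.6,"tz":0,"ax":0,"ay":0,"az":-0.08,"jaw":0.4},{"tx":0.4,"ty":7.6,"tz":0,"ax":0,"ay":0,"az":-0.08,"jaw":0.4},{"tx":0,"ty":0,"tz":0,"ax":0,"ay":0,"az":0,"jaw":0.4}]'|tail -1; python3 l.py
```

```text
grip_force: 1.4
r 96.36349775547137 ang -94.8568686225499 tool x/y ang 84.83326134895236 force tool [ 2.1 -3.6  0.4] t 16.125 [ 496.3 -256.5  127.3]
F 4.2
grip_force: 0.0
r 96.88940020261417 ang -76.51353588990976 tool x/y ang 103.00253005023852 force tool [-0.9 -0.8 -0.5] t 16.75 [ 527.1 -254.7  127.5]
```

```bash
python3 -m jog '[{"tx":1,"ty":7.6,"tz":0,"ax":0,"ay":0,"az":-0.08,"jaw":0.4},{"tx":0.4,"ty":7.6,"tz":0,"ax":0,"ay":0,"az":-0.08,"jaw":0.4},{"tx":0.4,"ty":7.6,"tz":0,"ax":0,"ay":0,"az":-0.08,"jaw":0.4},{"tx":0.4,"ty":7.6,"tz":0,"ax":0,"ay":0,"az":-0.08,"jaw":0.4},{"tx":0.4,"ty":7.6,"tz":0,"ax":0,"ay":0,"az":-0.08,"jaw":0.4}]'|tail -1; python3 l.py;python3 -m jog '[{"tx":0,"ty":-2.5,"tz":0,"ax":0,"ay":0,"az":0,"jaw":0.2},{"tx":0,"ty":0,"tz":-40,"ax":0,"ay":0,"az":0,"jaw":0.2},{"tx":0,"ty":0,"tz":-55,"ax":0,"ay":0,"az":0,"jaw":0.2},{"tx":20,"ty":0,"tz":-55,"ax":0,"ay":0,"az":0,"jaw":0.2},{"tx":50,"ty":0,"tz":-30,"ax":0,"ay":0,"az":0,"jaw":0.2}]'; python3 b.py w5.png
```

```text
grip_force: 1.6
r 96.2483420043138 ang -54.364758191190454 tool x/y ang 125.9516299405027 force tool [ 0.6 -2.6  0.9] t 17.375 [ 560.6 -238.7  127.6]
time_s: 18.0
eef_pos: [517.9, -184.3, 310.4]
ee_rot: [0.002, 0.457, 0.89, 0.0]
force: [0.2, -0.1, -0.4]
grip_width: 0.402
grip_force: 0.0
[ 516.1 -179.8  314.7]
screw_axis 0.77 [260.  151.1] [ 506.1 -160.4  121. ] [ 504.9 -158.9  136.8]
lever_grip 0.88 [259.8 228.9] [ 562.  -238.6  136. ] [ 558.1 -233.4  151.3]
pad 0.71 [348.6  52.9] [528.7   2.6  74. ] [524.3  -9.5 108.6]
pad 0.56 [340.6  61.1] [526.6 -10.7  74. ] [522.2 -22.2 110.5]
case 0.7 [345.8 259.9] [ 724.5 -226.4   63. ] [ 759.9 -240.3    6.3]
case 0.67 [20.8 85.3] [ 196.9 -281.8   63. ] [ 168.9 -296.8   24.3]
case 0.56 [340.5  58.2] [525.6  -4.6  63. ] [520.  -20.  110.8]
crown 0.8 [385.4  94. ] [604.2  -3.   63. ] [599.9  -7.4  76.6]
crown 0.68 [ 65.  120.3] [ 264.9 -289.2   63. ] [ 242.1 -306.    21.4]
red_mark 0.57 [386.5  58. ] [586.6  51.2  14. ] [585.8  50.   17. ]
white_mark 0.55 [323.5 115. ] [562.2 -66.5  14. ] [561.6 -66.9  17.1]
```

View pics/w5.png

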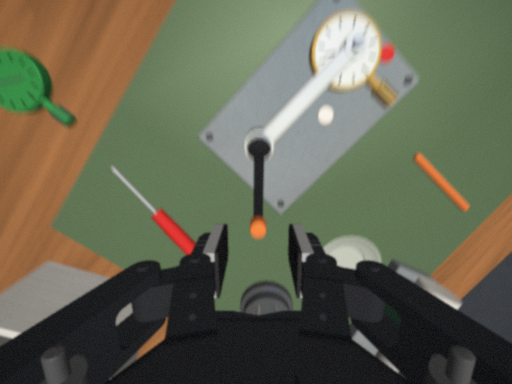

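The picture shows the lever from hub (259,148) to grip (258,228), loosened to about -54.5°. The case at (346,50) is still under the pad, crown at (382,88), red mark at (388,53). Next I'll hover over the crown, turned to straddle it.

```bash
python3 -m jog '[{"tx":23,"ty":42,"tz":0,"ax":0,"ay":0,"az":0,"jaw":0.2},{"tx":23,"ty":43,"tz":0,"ax":0,"ay":0,"az":0,"jaw":0.2},{"tx":23,"ty":43,"tz":0,"ax":0,"ay":0,"az":0,"jaw":0.2},{"tx":23,"ty":43,"tz":0,"ax":0,"ay":0,"az":0,"jaw":0.2},{"tx":0,"ty":0,"tz":0,"ax":0,"ay":0,"az":-0.17,"jaw":0.2}]' >/dev/null
python3 -m jog '[{"tx":0,"ty":0,"tz":0,"ax":0,"ay":0,"az":-0.17,"jaw":0.2},{"tx":0,"ty":0,"tz":0,"ax":0,"ay":0,"az":-0.17,"jaw":0.2},{"tx":0,"ty":0,"tz":0,"ax":0,"ay":0,"az":-0.17,"jaw":0.2},{"tx":0,"ty":0,"tz":0,"ax":0,"ay":0,"az":-0.17,"jaw":0.2},{"tx":0,"ty":0,"tz":0,"ax":0,"ay":0,"az":0,"jaw":0.2}]'
python3 b.py w6.png
cat > seg.py <<'E'
from h import *
np.set_printoptions(precision=1,suppress=True)
c=cam('wrist');h=cv2.cvtColor(c['color'],cv2.COLOR_RGB2HSV)
def blobs(n,m,z,a=60):
    k,l,st,ce=cv2.connectedComponentsWithStats(m)
    for i in range(1,k):
        if st[i,4]>a: print(n,st[i],ce[i],at_z(c,*ce[i],z))
blobs('red',cv2.inRange(h,(0,190,80),(4,255,255))|cv2.inRange(h,(175,190,80),(180,255,255)),15)
blobs('brass',cv2.inRange(h,(15,90,60),(28,255,255)),66)
E
python3 seg.py
```

```text
time_s: 19.65
eef_pos: [602.9, -9.3, 307.1]
ee_rot: [-0.001, 0.048, 0.999, 0.0]
force: [-0.4, 0.3, -0.4]
grip_width: 0.4
grip_force: 0.0
[602.9  -9.2 307.3]
screw_axis 0.67 [118.3 101.1] [ 503.5 -161.5  121. ] [ 505.5 -152.8  139.2]
lever_grip 0.86 [ 58.2 157.1] [ 559.3 -238.   136. ] [ 558.4 -228.2  149.3]
pad 0.57 [258.5 111.5] [529.4  -0.8  74. ] [530.6  -1.1 120.4]
case 0.86 [375.9 106.4] [537.9 159.7  63. ] [537.8 176.1  23.8]
case 0.75 [251.7 112.2] [529.2 -10.2  63. ] [530.3  -9.3 109.6]
case 0.24 [509.   41.3] [473.6 329.5  63. ] [468.1 357.8  29.9]
crown 0.73 [261.3 164.4] [602.4  -3.7  63. ] [600.6  -3.7  74.3]
crown 0.57 [374.5  50.3] [467.6 156.7  63. ] [459.5 174.8  19. ]
red_mark 0.5 [294.8 143.2] [581.7  52.5  14. ] [581.4  52.2  16.5]
white_mark 0.58 [216.5 139.8] [564.4 -71.   14. ] [564.3 -70.7  15.8]
red [   2   69   23   68 1272] [ 12.8 102.9] [ 480.  -374.3   15. ]
red [288 139  12  12  92] [293.6 144.5] [583.7  50.6  15. ]
brass [226  75  65 103 865] [259.1 131.1] [555.5  -2.2  66. ]
```

View pics/w6.png

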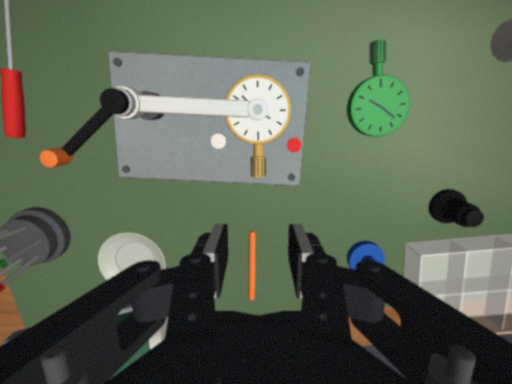

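The picture shows the pad and dial centre at (258,110), crown at (259,163), red mark at (294,145) and white mark at (218,141). Rest to red measures 76.5 mm against 77. I'll straddle the crown.

```bash
python3 -m jog '[{"tx":0,"ty":6,"tz":55,"ax":0,"ay":0,"az":-0.07,"jaw":0.2},{"tx":0,"ty":0,"tz":55,"ax":0,"ay":0,"az":0,"jaw":0.2},{"tx":0,"ty":0,"tz":55,"ax":0,"ay":0,"az":0,"jaw":0.2},{"tx":0,"ty":0,"tz":40,"ax":0,"ay":0,"az":0,"jaw":0.2},{"tx":0,"ty":0,"tz":0,"ax":0,"ay":0,"az":0,"jaw":0.2}]'
python3 - <<'E'
from h import *
np.set_printoptions(precision=1,suppress=True)
c=cam('wrist');print(sense()['eef_pos'])
for d in place_of('crown','wrist')[:2]: print(d['conf'],d['centre'],at_z(c,*d['centre'],63),at_d(c,*d['centre']))
save(c,'w7.png')
E
```

```text
time_s: 20.72
eef_pos: [601.9, -2.7, 100.8]
ee_rot: [-0.003, 0.012, 1.0, 0.001]
force: [0.2, 0.2, 0.8]
grip_width: 0.4
grip_force: 0.0
[603.3  -2.9 103.4]
0.82 [497.8, 5.9] [476.4 142.   63. ] [462.1 175.3  20.6]
```

View pics/w7.png

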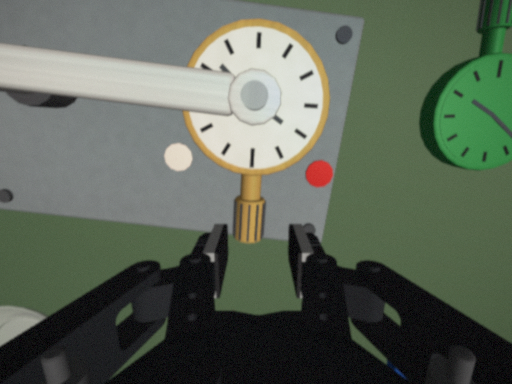

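Run:
```python
from h import *
np.set_printoptions(precision=1,suppress=True)
c=cam('wrist')
print(at_z(c,249.5,232,68),at_z(c,251.5,190,68),at_z(c,250,220,68),'red',at_z(c,319,174,15),'wh',at_z(c,178.5,157,15),'dial',at_z(c,256.5,98,74))
s=sense();print(s['eef_pos'],R.from_quat(np.roll(s['ee_rot'],-1)).as_matrix()[:2,:2])
```

```text
[618.4  -9.3  68. ] [587.1  -6.9  68. ] [609.2  -8.6  68. ] red [588.1  51.2  15. ] wh [570.2 -70.7  15. ] dial [527.5  -1.9  74. ]
[604.4  -3.1 105.4] [[-1.  0.]
 [ 0.  1.]]
```

```bash
python3 -m jog '[{"tx":0,"ty":-5,"tz":10,"ax":0,"ay":0,"az":0.07,"jaw":0.2},{"tx":0,"ty":0,"tz":15,"ax":0,"ay":0,"az":0,"jaw":0.2},{"tx":0,"ty":0,"tz":15,"ax":0,"ay":0,"az":0,"jaw":0.2},{"tx":0,"ty":0,"tz":9,"ax":0,"ay":0,"az":0,"jaw":0.2},{"tx":0,"ty":0,"tz":0,"ax":0,"ay":0,"az":0,"jaw":0.3}]'; sed 's/504.5,-160.5/527.5,-1.9/' l.py > k.py; python3 k.py
```

```text
time_s: 21.5
eef_pos: [602.9, -7.8, 53.4]
ee_rot: [-0.001, 0.047, 0.999, 0.0]
force: [0.2, -0.2, -0.2]
grip_width: 0.346
grip_force: 0.0
r 75.62946845662667 ang -4.472578339553202 tool x/y ang 174.65166929474785 force tool [-0.2 -0.2  0.2] t 21.5 [602.9  -7.8  53.4]
```

```bash
python3 -m jog '[{"tx":0,"ty":0,"tz":0,"ax":0,"ay":0,"az":0,"jaw":0.4},{"tx":0,"ty":1.8,"tz":0,"ax":0,"ay":0,"az":-0.025,"jaw":0.4},{"tx":0,"ty":1.8,"tz":0,"ax":0,"ay":0,"az":-0.025,"jaw":0.4},{"tx":0,"ty":1.8,"tz":0,"ax":0,"ay":0,"az":-0.025,"jaw":0.4},{"tx":0,"ty":1.8,"tz":0,"ax":0,"ay":0,"az":-0.025,"jaw":0.4}]'|tail -2;python3 k.py; python3 chk.py 14 &&
python3 -m jog '[{"tx":0.1,"ty":3,"tz":0,"ax":0,"ay":0,"az":-0.04,"jaw":0.4},{"tx":0.1,"ty":3,"tz":0,"ax":0,"ay":0,"az":-0.04,"jaw":0.4},{"tx":0.1,"ty":3,"tz":0,"ax":0,"ay":0,"az":-0.04,"jaw":0.4}]'|tail -2;python3 k.py
```

```text
grip_width: 0.301
grip_force: 0.6
r 76.18462890382176 ang 0.9454283208641329 tool x/y ang -179.5439008063212 force tool [ 0.3 -1.5 -0.4] t 22.125 [603.7  -0.6  54.3]
F 1.5
grip_width: 0.304
grip_force: 0.6
r 76.10284275070758 ang 7.821238657237383 tool x/y ang -172.60987469350388 force tool [ 0.8 -0.2 -0.3] t 22.5 [602.9   8.5  54.2]
```

```bash
python3 -m jog '[{"tx":0.1,"ty":3.8,"tz":0,"ax":0,"ay":0,"az":-0.05,"jaw":0.4},{"tx":0.1,"ty":3.8,"tz":0,"ax":0,"ay":0,"az":-0.05,"jaw":0.4},{"tx":0.1,"ty":3.8,"tz":0,"ax":0,"ay":0,"az":-0.05,"jaw":0.4},{"tx":0.1,"ty":3.8,"tz":0,"ax":0,"ay":0,"az":-0.05,"jaw":0.4},{"tx":0.1,"ty":3.8,"tz":0,"ax":0,"ay":0,"az":-0.05,"jaw":0.4}]'|tail -2;python3 k.py; python3 chk.py 14 &&
python3 -m jog '[{"tx":0.1,"ty":3.8,"tz":0,"ax":0,"ay":0,"az":-0.05,"jaw":0.4},{"tx":0.1,"ty":3.8,"tz":0,"ax":0,"ay":0,"az":-0.05,"jaw":0.4},{"tx":0.1,"ty":3.8,"tz":0,"ax":0,"ay":0,"az":-0.05,"jaw":0.4},{"tx":0.1,"ty":3.8,"tz":0,"ax":0,"ay":0,"az":-0.05,"jaw":0.4}]'|tail -2;python3 k.py;python3 chk.py 14 &&
python3 -m jog '[{"tx":0.1,"ty":3.5,"tz":0,"ax":0,"ay":0,"az":-0.045,"jaw":0.4},{"tx":0.1,"ty":3.5,"tz":0,"ax":0,"ay":0,"az":-0.045,"jaw":0.4},{"tx":0,"ty":0,"tz":0,"ax":0,"ay":0,"az":0,"jaw":0.4}]'|tail -2;python3 k.py
python3 - <<'E'
from h import *
c=cam('wrist');save(c,'w8.png')
E
```

```text
grip_width: 0.301
grip_force: 0.6
r 76.17086801317551 ang 22.155339326321958 tool x/y ang -158.26994734922724 force tool [ 0.2 -1.8  0.5] t 23.125 [598.   26.8  54.1]
F 1.8
grip_width: 0.302
grip_force: 0.6
r 76.3076443169831 ang 33.574098037102374 tool x/y ang -146.80804066535995 force tool [ 0.8 -1.9  0.1] t 23.625 [591.1  40.3  54.1]
F 2.0
grip_width: 0.299
grip_force: 0.2
r 76.408864913106 ang 38.87568474191976 tool x/y ang -141.77609853920455 force tool [-0.1 -1.   0.1] t 24.0 [587.   46.1  54.1]
```

View pics/w8.png

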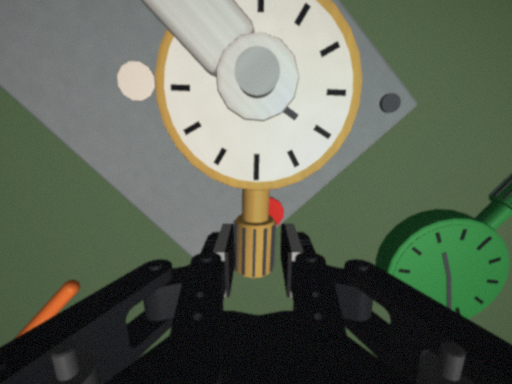

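The crown is at (255,245). The red mark shows on its right at (276,212), about 7 mm further round, which matches my target of 42.5°.

```bash
python3 -m jog '[{"tx":0.1,"ty":2.4,"tz":0,"ax":0,"ay":0,"az":-0.031,"jaw":0.4},{"tx":0.1,"ty":2.4,"tz":0,"ax":0,"ay":0,"az":-0.031,"jaw":0.4},{"tx":0,"ty":2.4,"tz":0,"ax":0,"ay":0,"az":-0.031,"jaw":0.4},{"tx":0,"ty":0,"tz":0,"ax":0,"ay":0,"az":0,"jaw":0.4}]'|tail -2;python3 k.py
python3 -m jog '[{"tx":0,"ty":-2.2,"tz":0,"ax":0,"ay":0,"az":0,"jaw":0.3},{"tx":0,"ty":0,"tz":-25,"ax":0,"ay":0,"az":0,"jaw":0.2},{"tx":0,"ty":0,"tz":-40,"ax":0,"ay":0,"az":0,"jaw":0.2},{"tx":0,"ty":0,"tz":-40,"ax":0,"ay":0,"az":0,"jaw":0.2},{"tx":0,"ty":0,"tz":-40,"ax":0,"ay":0,"az":0,"jaw":0.2}]'
python3 - <<'E'
from h import *
c=cam('wrist');save(c,'w9.png');C=c['color'][60:220,170:350];cv2.imwrite('pics/w9c.png',cv2.resize(C,(720,640)[:1]+(600,),interpolation=2)[:,:,::-1])
np.set_printoptions(precision=1,suppress=True)
h=cv2.cvtColor(c['color'],cv2.COLOR_RGB2HSV)
for n,m,z in(('red',cv2.inRange(h,(0,190,80),(4,255,255))|cv2.inRange(h,(175,190,80),(180,255,255)),15),('brass',cv2.inRange(h,(13,120,60),(28,255,255)),66)):
    k,l,st,ce=cv2.connectedComponentsWithStats(m)
    for i in range(1,k):
        if st[i,4]>15: print(n,st[i],ce[i],at_z(c,*ce[i],z))
for k in('crown','case','red_mark','pad'):
    for d in place_of(k,'wrist')[:2]: print(k,d['conf'],d['centre'],at_z(c,*d['centre'],dict(red_mark=15,pad=74).get(k,63)))
E
```

```text
grip_width: 0.3
grip_force: 0.4
r 76.34375380247313 ang 44.193157528171064 tool x/y ang -136.46555210819372 force tool [ 0.3 -0.4 -1.2] t 24.55 [582.2  51.3  54.2]
time_s: 25.18
eef_pos: [583.6, 49.4, 200.3]
ee_rot: [-0.0, -0.37, 0.929, 0.0]
force: [0.8, -0.4, -0.3]
grip_width: 0.401
grip_force: 0.0
brass [ 467    0   45   60 1370] [496.3  19.9] [325.1 101.9  66. ]
brass [ 214   55   93  145 1198] [259.8 137. ] [548.7  18.   66. ]
brass [   0  255   70   75 2738] [ 25.6 296.1] [874.5 -55.8  66. ]
brass [507 337   5   6  18] [509.7 340. ] [514.1 416.3  66. ]
brass [112 351  32  26 155] [129.4 361.8] [868.5  91.9  66. ]
crown 0.93 [258.7, 183.6] [585.  51.  63.]
crown 0.87 [403.4, 175.1] [472.9 155.7  63. ]
case 0.61 [357.2, 216.6] [537.3 155.6  63. ]
case 0.58 [260.5, 107.6] [527.6  -1.1  63. ]
red_mark 0.32 [260.5, 180.1] [588.3  57.5  15. ]
red_mark 0.25 [259.3, 105.4] [525.1  -4.7  15. ]
pad 0.67 [259.5, 107.0] [528.2  -2.   74. ]
```

View pics/w9c.png

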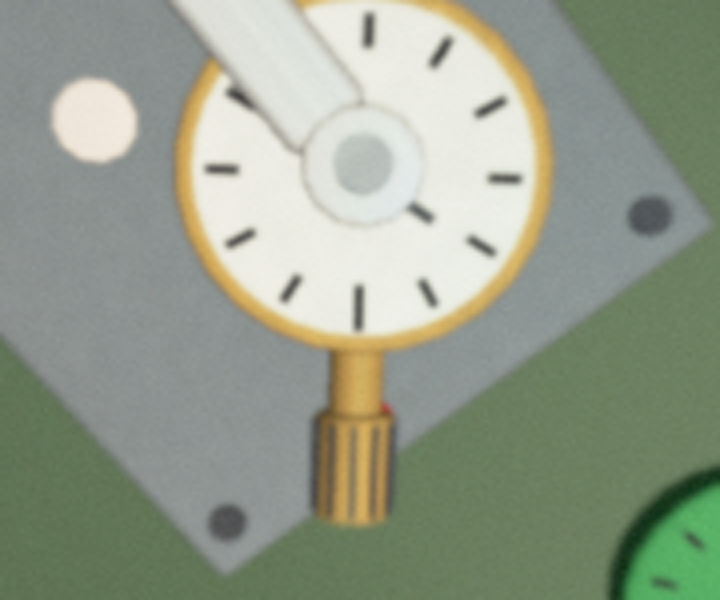

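Run:
```python
from h import *
np.set_printoptions(precision=1,suppress=True)
c=cam('wrist');C=c['color'].astype(int)
# red-ness
m=(C[:,:,0]-C[:,:,1]>60)&(C[:,:,0]-C[:,:,2]<C[:,:,0]-C[:,:,1]+25)
ys,xs=np.where(m[150:200,240:290]); print([(x+240,y+150,tuple(C[y+150,x+240])) for x,y in zip(xs,ys)])
cen=at_z(c,170+362/4,60+163/3.75,110)
f=lambda x,y,z: at_z(c,170+x/4,60+y/3.75,z)
wh=f(94,120,15); print('white',wh,'pad top',cen,'edge red',f(392,408,15))
print('dial',f(364,158,74),'crown axis',f(357,380,63+7),f(352,520,63))
rest=f(364,158,74)[:2]
for a in(38,40,42,44,46):
    r=np.radians(a);p=rest+77*np.array([np.cos(r),np.sin(r)])
    q=np.array(proj(c,[*p,15])); 
    t=np.array([-np.sin(r),np.cos(r)]); e=np.array(proj(c,[*(p+12*t),15]))
    k=np.array(proj(c,[*p,63]))
    print(a,(q-[170,60])*[4,3.75],(e-[170,60])*[4,3.75],'crownmid',(k-[170,60])*[4,3.75])
```

```text
[(np.int64(266), np.int64(168), (np.int64(166), np.int64(102), np.int64(94))), (np.int64(266), np.int64(169), (np.int64(150), np.int64(82), np.int64(68)))]
white [565.8 -68.9  15. ] pad top [526.6  -2.4 110. ] edge red [571.1  54.1  15. ]
dial [523.8  -3.9  74. ] crown axis [566.  34.  70.] [596.8  61.6  63. ]
38 [336.7 415.4] [375.7 418.9] crownmid [334.6 447. ]
40 [345.5 416.1] [384.5 418.2] crownmid [344.8 447.8]
42 [354.2 416.4] [393.4 417.3] crownmid [354.9 448.2]
44 [363.  416.5] [402.2 416.1] crownmid [365.1 448.3]
46 [371.8 416.3] [410.9 414.7] crownmid [375.3 448. ]
```

Crown mid is at crop (354,448), and the visible red sliver edge puts the mark within about 1 mm beneath it. Now back to the lever.

```bash
python3 -m jog '[{"tx":43,"ty":-38,"tz":-8,"ax":0,"ay":0,"az":0,"jaw":0.2},{"tx":43,"ty":-38,"tz":-8,"ax":0,"ay":0,"az":0,"jaw":0.2},{"tx":43,"ty":-39,"tz":-8,"ax":0,"ay":0,"az":0,"jaw":0.2},{"tx":43,"ty":-39,"tz":-8,"ax":0,"ay":0,"az":0,"jaw":0.2},{"tx":44,"ty":-38,"tz":0,"ax":0,"ay":0,"az":0,"jaw":0.2}]' >/dev/null
python3 -m jog '[{"tx":0,"ty":0,"tz":0,"ax":0,"ay":0,"az":0.17,"jaw":0.2},{"tx":0,"ty":0,"tz":0,"ax":0,"ay":0,"az":0.17,"jaw":0.2},{"tx":0,"ty":0,"tz":0,"ax":0,"ay":0,"az":0.17,"jaw":0.2},{"tx":0,"ty":0,"tz":0,"ax":0,"ay":0,"az":0.17,"jaw":0.2},{"tx":0,"ty":0,"tz":0,"ax":0,"ay":0,"az":0.17,"jaw":0.2}]' >/dev/null
python3 -m jog '[{"tx":0,"ty":0,"tz":0,"ax":0,"ay":0,"az":0.17,"jaw":0.2},{"tx":0,"ty":0,"tz":0,"ax":0,"ay":0,"az":0.17,"jaw":0.2},{"tx":0,"ty":0,"tz":0,"ax":0,"ay":0,"az":0.17,"jaw":0.2},{"tx":0,"ty":0,"tz":0,"ax":0,"ay":0,"az":0.17,"jaw":0.2},{"tx":0,"ty":0,"tz":0,"ax":0,"ay":0,"az":0.17,"jaw":0.2}]' >/dev/null
python3 -m jog '[{"tx":0,"ty":0,"tz":0,"ax":0,"ay":0,"az":0,"jaw":0.2}]' >/dev/null
python3 l.py
python3 - <<'E'
from h import *
np.set_printoptions(precision=1,suppress=True)
c=cam('wrist');save(c,'w10.png')
for k,z in dict(lever_grip=136,screw_axis=121).items():
    for d in place_of(k,'wrist')[:1]: print(k,d['conf'],d['centre'],at_z(c,*d['centre'],z))
m=(cv2.inRange(cv2.cvtColor(c['color'],cv2.COLOR_RGB2HSV),(5,180,120),(18,255,255)));n,l,st,ce=cv2.connectedComponentsWithStats(m)
for i in range(1,n):
    if st[i,4]>100: print(st[i],ce[i],at_z(c,*ce[i],147),at_d(c,*ce[i]))
E
```

```text
r 91.10336592832437 ang -48.18528049707322 tool x/y ang 125.0470324021598 force tool [ 0.4 -0.3  0.4] t 27.475 [ 565.2 -228.4  229.7]
lever_grip 0.63 [246.0, 198.0] [ 559.6 -238.7  136. ]
screw_axis 0.71 [246.4, 88.0] [ 505.  -159.7  121. ]
[449 115  63  71 739] [480.9 148.9] [692.6 -89.1 147. ] [788.5 -39.5  13.4]
[234 187  22  25 341] [244.9 200. ] [ 558.4 -237.7  147. ] [ 557.8 -236.3  151.8]
```

```bash
python3 -m jog '[{"tx":-4.4,"ty":-10.9,"tz":40,"ax":0,"ay":0,"az":0,"jaw":0.2},{"tx":0,"ty":0,"tz":30,"ax":0,"ay":0,"az":0,"jaw":0.2},{"tx":0,"ty":0,"tz":18,"ax":0,"ay":0,"az":0,"jaw":0.2},{"tx":0,"ty":0,"tz":14,"ax":0,"ay":0,"az":0,"jaw":0.2},{"tx":0,"ty":0,"tz":0,"ax":0,"ay":0,"az":0,"jaw":0.4}]'; python3 l.py; python3 chk.py 5 && python3 -m jog '[{"tx":0,"ty":-2.8,"tz":0,"ax":0,"ay":0,"az":0,"jaw":0.4},{"tx":0.2,"ty":-6.6,"tz":0,"ax":0,"ay":0,"az":0.07,"jaw":0.4},{"tx":0.2,"ty":-6.6,"tz":0,"ax":0,"ay":0,"az":0.07,"jaw":0.4},{"tx":0.2,"ty":-6.6,"tz":0,"ax":0,"ay":0,"az":0.07,"jaw":0.4},{"tx":0.2,"ty":-6.6,"tz":0,"ax":0,"ay":0,"az":0.07,"jaw":0.4}]' >/dev/null;  python3 l.py
```

```text
time_s: 28.25
eef_pos: [558.2, -239.2, 128.3]
ee_rot: [-0.001, 0.462, 0.887, -0.005]
force: [-0.6, 0.9, 1.0]
grip_width: 0.298
grip_force: 0.0
r 95.25918563910992 ang -55.659893241193394 tool x/y ang 125.01267241629638 force tool [ 1.1 -0.  -1. ] t 28.25 [ 558.2 -239.2  128.3]
F 1.1
r 96.60683420849311 ang -72.71376932878333 tool x/y ang 108.81230169302188 force tool [1.2 2.6 1.3] t 28.875 [ 533.2 -252.7  130.2]
```

```bash
python3 -m jog '[{"tx":1,"ty":-7.6,"tz":0,"ax":0,"ay":0,"az":0.08,"jaw":0.4},{"tx":0.4,"ty":-7.6,"tz":0,"ax":0,"ay":0,"az":0.08,"jaw":0.4},{"tx":0.4,"ty":-7.6,"tz":0,"ax":0,"ay":0,"az":0.08,"jaw":0.4},{"tx":0.4,"ty":-7.6,"tz":0,"ax":0,"ay":0,"az":0.08,"jaw":0.4},{"tx":0.4,"ty":-7.6,"tz":0,"ax":0,"ay":0,"az":0.08,"jaw":0.4}]' >/dev/null;  python3 l.py; python3 chk.py 12 &&
python3 -m jog '[{"tx":0.4,"ty":-7.6,"tz":0,"ax":0,"ay":0,"az":0.08,"jaw":0.4},{"tx":0.4,"ty":-7.6,"tz":0,"ax":0,"ay":0,"az":0.08,"jaw":0.4},{"tx":0.4,"ty":-7.6,"tz":0,"ax":0,"ay":0,"az":0.08,"jaw":0.4},{"tx":0.4,"ty":-7.6,"tz":0,"ax":0,"ay":0,"az":0.08,"jaw":0.4},{"tx":0.4,"ty":-7.6,"tz":0,"ax":0,"ay":0,"az":0.08,"jaw":0.4}]' >/dev/null;  python3 l.py
```

```text
r 97.06503094305403 ang -95.2485534400019 tool x/y ang 85.86158773682817 force tool [0.9 3.  2. ] t 29.5 [ 495.6 -257.2  130.6]
F 3.1
r 97.5099110024059 ang -117.61424658967559 tool x/y ang 62.93807200175671 force tool [0.4 3.2 3.7] t 30.125 [ 459.3 -246.9  130.6]
```

```bash
python3 -m jog '[{"tx":1.2,"ty":-7.4,"tz":0.5,"ax":0,"ay":0,"az":0.08,"jaw":0.4},{"tx":0.8,"ty":-7.4,"tz":0.5,"ax":0,"ay":0,"az":0.08,"jaw":0.4},{"tx":0.5,"ty":-7.4,"tz":0.5,"ax":0,"ay":0,"az":0.08,"jaw":0.4},{"tx":0.5,"ty":-7.4,"tz":0.5,"ax":0,"ay":0,"az":0.08,"jaw":0.4},{"tx":0.5,"ty":-7.4,"tz":0,"ax":0,"ay":0,"az":0.08,"jaw":0.4}]' >/dev/null;  python3 l.py; python3 chk.py 12 &&
python3 -m jog '[{"tx":0.2,"ty":-4,"tz":0,"ax":0,"ay":0,"az":0.04,"jaw":0.4},{"tx":0.2,"ty":-4,"tz":0,"ax":0,"ay":0,"az":0.04,"jaw":0.4},{"tx":0.2,"ty":-4,"tz":0,"ax":0,"ay":0,"az":0.04,"jaw":0.4}]' >/dev/null;  python3 l.py
```

```text
r 96.15492311112219 ang -139.14953805267848 tool x/y ang 40.0149873672123 force tool [-3.1  5.3 -2.2] t 30.75 [ 431.8 -223.4  129.4]
F 6.1
r 95.73896363119184 ang -146.3510682446853 tool x/y ang 33.21838097128327 force tool [-3.1  5.3 -1.8] t 31.125 [ 424.8 -213.5  129.2]
```

```bash
python3 -m jog '[{"tx":0,"ty":-3,"tz":0,"ax":0,"ay":0,"az":0.03,"jaw":0.4},{"tx":0,"ty":-3,"tz":0,"ax":0,"ay":0,"az":0.03,"jaw":0.4},{"tx":0,"ty":-3,"tz":0,"ax":0,"ay":0,"az":0.03,"jaw":0.4},{"tx":0,"ty":-3,"tz":0,"ax":0,"ay":0,"az":0.03,"jaw":0.4}]' >/dev/null;  python3 l.py; python3 chk.py 12 &&
python3 -m jog '[{"tx":0,"ty":-1.5,"tz":0,"ax":0,"ay":0,"az":0.015,"jaw":0.4},{"tx":0,"ty":-1.5,"tz":0,"ax":0,"ay":0,"az":0.015,"jaw":0.4}]' >/dev/null && python3 chk.py 12 &&
python3 -m jog '[{"tx":0,"ty":-1,"tz":0,"ax":0,"ay":0,"az":0.01,"jaw":0.4},{"tx":0,"ty":-1,"tz":0,"ax":0,"ay":0,"az":0,"jaw":0.4}]' >/dev/null && python3 chk.py 12 &&
python3 -m jog '[{"tx":0,"ty":-1,"tz":0,"ax":0,"ay":0,"az":0.01,"jaw":0.4},{"tx":0,"ty":-1,"tz":0,"ax":0,"ay":0,"az":0,"jaw":0.4}]' >/dev/null && python3 chk.py 12 &&
python3 -m jog '[{"tx":0,"ty":-1,"tz":0,"ax":0,"ay":0,"az":0.01,"jaw":0.4},{"tx":0,"ty":-1,"tz":0,"ax":0,"ay":0,"az":0,"jaw":0.4}]' >/dev/null && python3 chk.py 12;python3 l.py
```

```text
r 95.88875637517783 ang -153.55748398175555 tool x/y ang 26.366835828055713 force tool [-3.   3.8 -1.2] t 31.625 [ 418.6 -203.2  129.1]
F 4.9
F 5.6
F 5.6
F 11.2
F 19.8
r 95.55364649399215 ang -157.32623184921033 tool x/y ang 22.982791879922033 force tool [-3.3 19.5  2.3] t 32.625 [ 416.3 -197.3  129.8]
```

At the stop again: same angle (-157.3°), with the force rising to 20 N. I'll back off, lift away and check the crown.

```bash
python3 -m jog '[{"tx":0,"ty":3,"tz":0,"ax":0,"ay":0,"az":0,"jaw":0.3},{"tx":0,"ty":1.5,"tz":0,"ax":0,"ay":0,"az":0,"jaw":0.2},{"tx":0,"ty":0,"tz":-20,"ax":0,"ay":0,"az":0,"jaw":0.2},{"tx":0,"ty":0,"tz":-55,"ax":0,"ay":0,"az":0,"jaw":0.2},{"tx":0,"ty":0,"tz":-55,"ax":0,"ay":0,"az":0,"jaw":0.2}]'
python3 -m jog '[{"tx":50,"ty":0,"tz":-30,"ax":0,"ay":0,"az":-0.17,"jaw":0.2},{"tx":35,"ty":35,"tz":-30,"ax":0,"ay":0,"az":-0.17,"jaw":0.2},{"tx":35,"ty":35,"tz":-20,"ax":0,"ay":0,"az":-0.17,"jaw":0.2},{"tx":30,"ty":30,"tz":0,"ax":0,"ay":0,"az":-0.17,"jaw":0.2},{"tx":0,"ty":0,"tz":0,"ax":0,"ay":0,"az":0,"jaw":0.2}]'
python3 - <<'E'
from h import *
c=cam('wrist');np.set_printoptions(precision=1,suppress=True)
h=cv2.resize(c['color'],(800,600),interpolation=2);cv2.imwrite('pics/w11.png',h[:,:,::-1])
for k,z in dict(crown=63,case=63,pad=74,red_mark=15,lever_grip=136,screw_axis=121).items():
    for d in place_of(k,'wrist')[:3]: print(k,d['conf'],d['centre'],at_z(c,*d['centre'],z))
E
```

```text
time_s: 33.25
eef_pos: [416.4, -195.9, 259.1]
ee_rot: [0.004, 0.98, 0.199, -0.004]
force: [0.5, 0.1, 0.5]
grip_width: 0.402
grip_force: 0.0
time_s: 33.88
eef_pos: [604.6, -182.8, 334.2]
ee_rot: [0.001, 0.857, 0.516, -0.005]
force: [-0.4, 0.6, 0.4]
grip_width: 0.4
grip_force: 0.0
crown 0.72 [163.3, 17.0] [584.2  49.8  63. ]
case 0.69 [146.9, 74.3] [524.3   0.7  63. ]
case 0.69 [180.7, 187.6] [ 477.8 -162.5   63. ]
pad 0.64 [149.1, 74.6] [529.8  -4.4  74. ]
red_mark 0.65 [176.0, 28.7] [586.5  47.7  15. ]
lever_grip 0.93 [144.7, 246.5] [ 416.4 -204.1  136. ]
screw_axis 0.64 [187.1, 188.5] [ 507.2 -162.3  121. ]
```

View pics/w11.png

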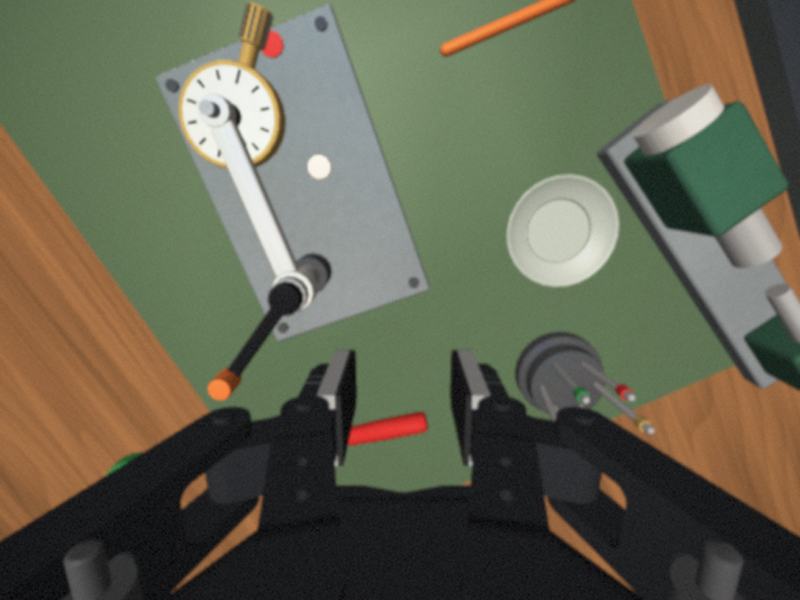

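The picture shows the crown at (255,25) with the red mark half hidden beneath it at (272,43); the offset is the oblique view. The crown measures (584,50), unchanged since it was set. The lever grip at (221,384) is at the stop, and the gripper is clear of everything.

```bash
python3 -c "
from rig import *
print(finish_job())"
```

```text
the job is handed in; nothing more can be done
None
```

The job is handed in: the crown stands over the red mark to within about 1–2 mm by camera, the lever is back against its stop (about 20 N at the grip), and the gripper is clear; the hand-in returned no verdict.

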